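# Take the tall tube from the dry block heater and weigh it

## Robot

A 6-joint arm with a two-finger parallel gripper is mounted at the origin on the work surface. World frame = base frame: x ahead of the robot, y to its left, z up, the work surface at z = 0. Lengths are in mm, angles in rad, forces in N, time in s.
With the tool pointing down it reaches from about 350 to 725 mm from the base axis. Payload 6 kg.
Tool frame: the origin (TCP) lies midway between the tips of the shut fingers; the grasp point (between the pads) lies 19 mm behind it; z points along the fingers, y is the line along which they close (so a half turn about z gives the same grasp; the last joint's range is limited). The gripper opens to 85 mm and grips with 20 to 120 N. Pads are 22 mm wide; open, the fingers measure 114 mm over their backs; the gripper's body (76 mm by 85 mm) begins 54 mm behind the grasp point. The pads swing forward as they close: fully open they stand 13 mm farther back than shut.
Start: joints at [-0.983, 0.04, 0.085, 0, -1.615, -0.334], TCP at [150.661, -580.754, 231.261] pointing down, gripper open.
Joint ranges: [-2.56, 2.56], [-1.29, 2.01], [-1.08, 1.49], [-3.29, 1.98], [-2.81, -0.18], [-2.99, 2.99]. Speed limits (rad/s): [2.57, 2.57, 3.01, 3.14, 3.14, 3.14].

## Interface

Orientations are given as a 3x3 rotation matrix whose columns are the frame's x, y, z axes.
In Python, from station import arm gives the robot as it stands.
- The arm moves only by the shell command python3 -m pendant 'ROWS'. ROWS is JSON, a list that holds one entry, the list of rows, each a list of 5 numbers: the closure, from 0 (fully open) to 1 (shut), then the shift along the tool's x, y, z normalised to -1 to 1, where 1 is 30 mm, then the turn about the tool's z normalised to -1 to 1, where 1 is 2 rad. A call has 1 to 12 rows; each row shifts and turns the commanded pose from where the row before left it, along the tool's axes as they then stand; what a row does not reach is not made up. A row lasts 1/8 s, in which the tool goes at most 62.5 mm and 10.7 degrees, less where a joint would pass 70% of its speed; a pose out of reach is approached as far as the arm can. A call with a number of a shift or a turn outside -1 to 1 is refused whole. A call with a gripper value outside its range is refused whole. The fingers move at their own pace and stop on an object; the grip force is fixed at half the most. Time passes only in rows, so rows that do not move let the fingers close. It gives the time, the measured TCP pose, the force, the opening and the grip force at its end, in the units of the state.
- arm.sense(): the state, without advancing time (a new reading comes with each control period).
- arm.grab_frame(name): name is "side" or "top"; returns the picture (384x512x3 uint8, red, green, blue); there is no depth.
- arm.get_calibration(name): a dict with "vertical_fov" (degrees; the focal length in pixels is half the picture's height over the tangent of half this angle, whatever the lens; pixels are square), "cx", "cy" (the principal point, pixels), "eye" and "orientation" of the camera in the world. Camera axes: x right, y up, looking along -z (the intrinsics and any distortion apply to the point x, -y, -z); pixel columns grow to the right and rows downward; lengths in mm; the calibration is good to about 2 mm. A picture is of the moment at which its call begins. get_calibration takes no time and is no camera call.
- arm.job_done(): hands the job in; it is judged then, once.
Trained networks look in the newest picture that a camera, given by its name, has taken for a name from the list of things; names that differ only in an ending like _2 or _b are one class to them, and where a whole thing is asked for, a point or a joint stands for the part that bears it (a point fixed in the world has none). Each returns a list of dicts, best first, with "confidence" (0 to 1); they miss things now and then, are a little off and sometimes report something else, mostly with a low value. They report only what shows in the picture. A call takes as long as a camera call. They do not tell look-alikes from the thing itself.
- arm.recognise(thing, camera): "uv" ([column, row] in pixels, amid what is visible of it).
The state is a dict: "time_s": time; "qpos": joint angles; "joint_vel": joint speeds; "tau": joint torques, N m; "ee_pos": TCP position; "ee_rot": TCP orientation; "contact_force": force on the tool from outside, world axes, zero at the start; "ft_torque": the same for the moment, N m; "opening": finger opening in mm; "finger_force": force on a finger pad.
Only numpy, scipy, OpenCV 4.12 (cv2) and the standard library are available. Lean on these libraries where they do the work, as an engineer would, in place of code of your own. Each camera call takes 0.05 s, during which the arm holds its last target. There are 200 camera calls.

## Task

Lift the tall tube straight up out of its deep well in the dry block heater, keeping it upright, and stand it near the middle of the balance's round pan: set it down gently, do not drop it, and leave it standing there on its own. Leave the two short tubes in their wells and do not disturb the jar or the wash bottle.

Things in the scene. Friction and masses are not known exactly. Their poses are not given: they have to be found in the camera images.
- tall_mid (a point): Centre (half-way up) of the tall tube: rigid, flat-bottomed, self-standing, off-white with a grey screw cap; 30 mm diameter all along (cap too), 115 mm tall, 40 to 85 g. z points from foot to cap. It starts in one of the heater's three wells, foot on the well's floor (20 mm above the bench), top 50 mm above the block's top face and 20 mm above the housing's rim.
- short_a_mid (a point): Centre of a short tube: same make and diameter (30 mm), 85 mm tall, also standing in a well; its top is 20 mm above the block's top face, 10 mm below the rim. It stays where it is.
- short_b_mid (a point): Centre of the other short tube, identical to the first. It stays where it is.
- heater: White fixed housing of the dry block heater; origin on the bench. Its outline runs x -120 to +100 mm, y -110 to +110 mm; sloping control panel on the -x side. The metal block lies in a recess open above, x -37 to +87 mm, y -85 to +85 mm, whose walls rise 30 mm above the block to the rim, 115 mm above the bench, the highest part: fingers can go down only vertically.
- block_top (a point): Centre of the top face of the heater's aluminium block (the middle well's mouth), 85 mm above the bench; z up, x and y along the heater's. Three wells, 33 mm wide, 65 mm deep, lie in a row along y at -54, 0 and +54 mm. The recess around gives room for fingers on the +x and -x sides of each tube (62 mm from the row to the recess wall), so close along x, across the row.
- pan (a point): Centre of the top face of the balance's round steel pan, 130 mm diameter, 69 mm above the bench; z up. The white balance body, 220 x 190 x 56 mm, is fixed; its centre is 30 mm on the -x side of the pan's.
- jar_mid (a point): Centre of an amber sample jar (56 mm diameter, 65 mm tall) standing loose on the bench between heater and balance; to be left alone.
- wash_mid (a point): Point 70 mm up the axis of a white wash bottle (64 mm diameter, bent spout up to 195 mm above the bench) standing loose at the back of the bench; to be left alone.
Not all that is in view belongs to the job. Leave any pink or yellow look-alike of the part that bears tall_mid alone.

How it is judged:
By the outcome, as a careful person would: the job done as asked, in the order asked, and still so for the second after the job is handed in, with the robot touching nothing.
It also fails if it takes over 45 s, if anything falls off the work surface, if the arm or the gripper's body presses on something with over 40 N, if the wrist force passes 120 N, or if a joint passes its speed limit or range.

## Working session

There is one attempt and no reset: what is moved stays moved. The work goes in short steps, Python scripts to look and compute and a shell command to move; the robot and the scene stay as the last step left them, time stands still between calls to the robot, and variables do not carry over. Pictures are saved under pics/ and viewed, at most 10 in all, crops included, and the job is handed in when it is done.

```bash
mkdir -p pics
cat > h.py <<'E'
import numpy as np, cv2
from station import arm
def snap(n,f=None):
    im=arm.grab_frame(n)
    if f: cv2.imwrite('pics/'+f,cv2.cvtColor(im,cv2.COLOR_RGB2BGR))
    return im
def ray(n,uv):
    c=arm.get_calibration(n); f=192/np.tan(np.radians(c['vertical_fov'])/2)
    d=np.array([(uv[0]-c['cx'])/f,-(uv[1]-c['cy'])/f,-1]); R=np.array(c['orientation'])
    return np.array(c['eye']),R@d
def atz(n,uv,z):
    e,d=ray(n,uv); return e+d*(z-e[2])/d[2]
def proj(n,p):
    c=arm.get_calibration(n); f=192/np.tan(np.radians(c['vertical_fov'])/2)
    q=np.array(c['orientation']).T@(np.array(p)-np.array(c['eye']))
    return np.round([c['cx']-f*q[0]/q[2],c['cy']+f*q[1]/q[2]],1)
E
python3 - <<'E'
from h import *
a=snap('side');b=snap('top')
cv2.imwrite('pics/s1.png',a[:,:,::-1]);cv2.imwrite('pics/t1.png',b[:,:,::-1])
for n in('side','top'):
    c=arm.get_calibration(n);print(n,c)
Z=dict(tall_mid=77.5,short_a_mid=62.5,block_top=85,pan=69,jar_mid=32,wash_mid=70,heater=0)
for t in Z:
  for n in('side','top'):
    for r in arm.recognise(t,n)[:5]: print(t,n,np.round(r['uv']),round(r['confidence'],2),np.round(atz(n,r['uv'],Z[t])))
print(arm.sense())
E
```

```text
side {'vertical_fov': 50.922725637011084, 'cx': 249.9906143909208, 'cy': 195.35132106589023, 'eye': array([342.88911894, 530.94311347, 801.88023945]), 'orientation': array([[-0.87665433,  0.37491199, -0.30152643],
       [-0.48107564, -0.67448281,  0.56003497],
       [ 0.00658943,  0.6360141 ,  0.7716493 ]])}
top {'vertical_fov': 46.108361489403244, 'cx': 253.53746152319502, 'cy': 191.43087086418913, 'eye': array([ 521.14384711,    3.11300504, 1125.81814783]), 'orientation': array([[ 0.00613136,  0.99680754, -0.07960607],
       [-0.99988649,  0.00720694,  0.01323099],
       [ 0.01376247,  0.07951591,  0.99673859]])}
tall_mid side [293. 181.] 0.67 [558. -84.  78.]
tall_mid side [264. 169.] 0.63 [636. -84.  77.]
tall_mid side [316. 135.] 0.49 [ 573. -262.   78.]
tall_mid top [292. 212.] 0.75 [ 557. -100.   78.]
tall_mid top [292. 176.] 0.66 [642. -99.  78.]
tall_mid top [343. 209.] 0.5 [ 565. -220.   78.]
short_a_mid side [322. 127.] 0.49 [ 576. -319.   62.]
short_a_mid top [369. 211.] 0.59 [ 562. -284.   62.]
block_top side [329. 147.] 0.26 [ 523. -229.   85.]
block_top top [362. 2
[... 776 characters left out ...]
7180e-01]), 'joint_vel': array([ 9.36134313e-05,  8.46534303e-04, -1.85100866e-04,  2.27160139e-04,
        7.11429209e-05,  8.09759082e-05]), 'tau': array([-4.75835186e-04, -3.67887068e+01,  3.47418344e+01,  6.93275079e+00,
       -8.79462896e-04,  3.02099785e-07]), 'ee_pos': array([ 150.63763919, -580.75386833,  231.27855867]), 'ee_rot': array([[-9.67974253e-01, -2.51049485e-01, -4.22787957e-05],
       [-2.51049487e-01,  9.67974251e-01,  6.64391919e-05],
       [ 2.42452607e-05,  7.49254971e-05, -9.99999997e-01]]), 'contact_force': array([ 0.59933506, -0.60143458, -0.83408046]), 'ft_torque': array([-0.03101387,  0.00073205,  0.04798788]), 'finger_force': 0.0, 'opening': 85.90179610554114}
```

View pics/s1.png

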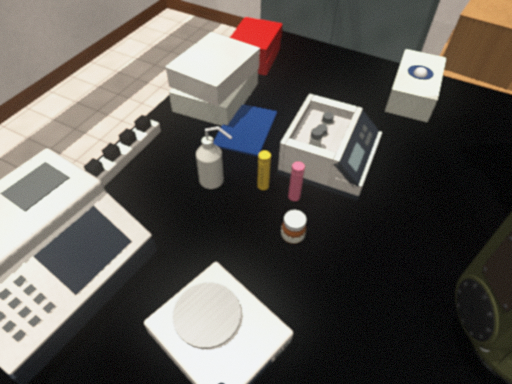

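View pics/t1.png

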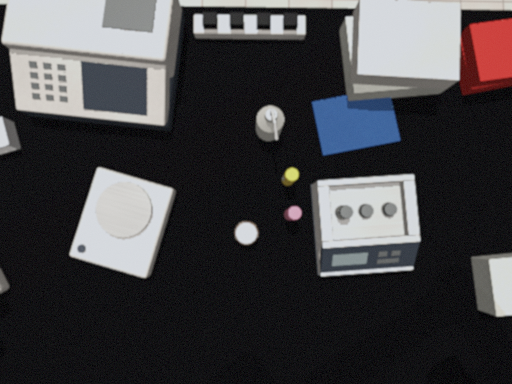

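The top picture shows the heater's three caps at (345,212), (367,211) and (390,210), the pan at (123,210) and the jar at (246,233). Candidates for the tall tube are the left cap (345,212), the middle cap (367,211), the right cap (390,210), and two look-alikes, pink (293,213) and yellow (291,176). I rule out the look-alikes and check the caps in one crop.

Run:
```python
from h import *
a=cv2.imread('pics/s1.png')[90:195,265:385];b=cv2.imread('pics/t1.png')[165:285,300:430]
a=cv2.resize(a,None,fx=3.5,fy=4,interpolation=3)[:420];b=cv2.resize(b,None,fx=2.9,fy=3.5,interpolation=3)[:420]
cv2.imwrite('pics/c1.png',np.hstack([a[:420,:420],b[:420]])) ;print(a.shape,b.shape)
t=cv2.resize(cv2.imread('pics/t1.png')[160:285,60:185],None,fx=4,fy=4,interpolation=3);cv2.imwrite('pics/c2.png',t)
for u in[(345,212),(367,211),(390,210)]:print(np.round(atz('top',u,135)),np.round(atz('top',u,105)))
print(atz('top',(123.5,210),69),atz('side',(208,315),69))
```

```text
(420, 420, 3) (420, 377, 3)
[ 556. -212.  135.] [ 557. -218.  105.]
[ 559. -260.  135.] [ 560. -268.  105.]
[ 561. -311.  135.] [ 563. -321.  105.]
[559.89055961 292.25312414  69.        ] [557.60987042 294.69207062  69.        ]
```

View pics/c1.png

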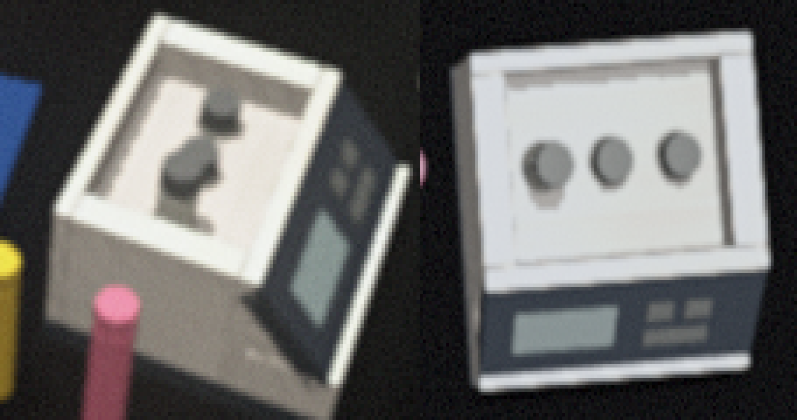

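View pics/c2.png

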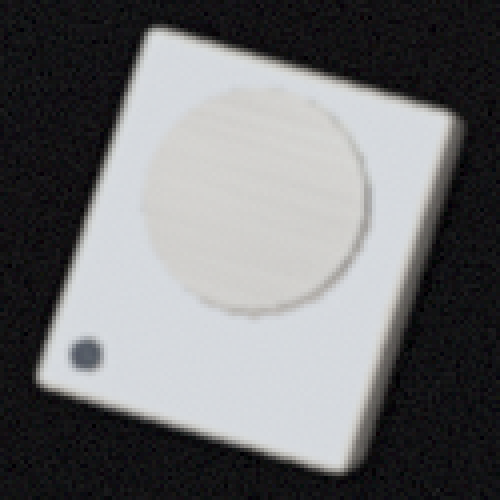

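The crops show that the left cap, at about (345.5,212) in the top picture, is the tall tube: it is larger, has the longest shadow and hides the middle tube in the side view. The wells at 54 mm spacing agree, and the heater yaw is about +0.06 rad. I turn the tool so that it closes along x.

```bash
python3 -m pendant '[[[0.3,0,0,0,-0.086],[0.3,0,0,0,-0.086],[0.3,0,0,0,-0.086],[0.3,0,0,0,-0.086],[0.3,0,0,0,-0.086],[0.3,0,0,0,-0.086],[0.3,0,0,0,-0.086],[0.3,0,0,0,-0.086],[0.3,0,0,0,0]]]'
cat >> h.py <<'E'
def go(x,y,z,yaw=None):
    s=arm.sense();R=s['ee_rot'];d=R.T@(np.array([x,y,z])-s['ee_pos'])
    print('pos',np.round(s['ee_pos'],1),'tooly',np.round(R[:,1],3),'tilt',np.round(R[:,2],4),'q6',round(s['qpos'][5],2),'open',round(s['opening'],1),'F',np.round(s['contact_force'],1),'t',s['time_s'])
    print('units',np.round(d/30,2))
E
python3 - <<'E'
from h import *
print(atz('side',(318.7,133),135),atz('top',(345.5,212),135), proj('side',(556,-213,135)))
go(556,-213,231)
E
```

```text
time_s: 1.92
ee_pos: [150.7, -580.8, 231.3]
ee_rot: [[0.057, -0.998, -0.0], [-0.998, -0.057, 0.0], [-0.0, 0.0, -1.0]]
contact_force: [0.3, -0.6, 0.1]
opening: 59.9
finger_force: 0.0
[ 551.35261785 -209.47266092  135.        ] [ 556.31211318 -212.80071383  135.        ] [317.5 131.5]
pos [ 150.7 -580.8  231.3] tooly [-0.998 -0.057  0.   ] tilt [-1.e-04  0.e+00 -1.e+00] q6 1.04 open 59.9 F [ 0.3 -0.6  0.1] t 1.925
units [-1.146e+01 -1.419e+01  1.000e-02]
```

```bash
python3 -m pendant '[[[0.3,-0.9,-1,0,0],[0.3,-0.9,-1,0,0],[0.3,-0.9,-1,0,0],[0.3,-0.9,-1,0,0],[0.3,-0.9,-1,0,0],[0.3,-0.9,-1,0,0],[0.3,-0.9,-1,0,0],[0.3,-0.9,-1,0,0],[0.3,-0.9,-1,0,0],[0.3,-0.9,-1,0,0],[0.3,-0.9,-1,0,0]]]'
python3 - <<'E'
from h import *
go(556,-213,231)
im=cv2.imread('pics/t1.png');g=cv2.resize(im[195:230,330:402],None,fx=8,fy=8,interpolation=3)
side=cv2.imread('pics/s1.png')
s=cv2.resize(side[110:160,295:345],None,fx=6,fy=6,interpolation=3)
# predicted outline of caps
def ring(img,cam,x,y,z,x0,y0,k,col):
    P=np.array([proj(cam,(x+15*np.cos(t),y+15*np.sin(t),z)) for t in np.linspace(0,6.28,40)])
    P=((P-[x0,y0]+.5)*k).astype(int);cv2.polylines(img,[P],True,col,1)
for z,c in((135,(0,0,255)),(115,(0,200,0))):
    ring(g,'top',556,-213,z,330,195,8,c);ring(s,'side',556,-213,z,295,110,6,c)
ring(g,'top',559.5,-267,105,330,195,8,(255,0,0));ring(g,'top',563,-321,105,330,195,8,(255,0,0))
o=np.zeros((600,600,3),np.uint8);o[:280,:576]=g;o[290:590,:300]=s;cv2.imwrite('pics/c3.png',o)
E
```

```text
time_s: 3.3
ee_pos: [463.4, -263.7, 231.5]
ee_rot: [[0.055, -0.998, 0.0], [-0.998, -0.055, -0.0], [0.0, -0.0, -1.0]]
contact_force: [0.2, -0.1, -0.3]
opening: 59.8
finger_force: 0.0
pos [ 463.4 -263.7  231.5] tooly [-0.998 -0.055 -0.   ] tilt [ 4.e-04 -0.e+00 -1.e+00] q6 0.19 open 59.8 F [ 0.2 -0.1 -0.3] t 3.3
units [-1.52 -3.17  0.02]
```

View pics/c3.png

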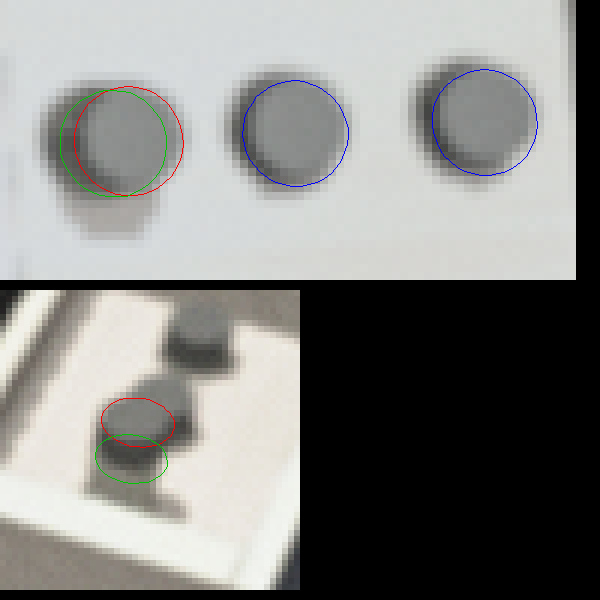

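The overlay of the predicted cap rings at (556,-213) lies on the tall cap in both views, within about 1 mm. I move over it.

```bash
python3 -m pendant '[[[0.3,-0.38,-0.79,0,0],[0.3,-0.38,-0.79,0,0],[0.3,-0.38,-0.79,0,0],[0.3,-0.38,-0.79,0,0],[0.3,0,0,0.8,0],[0.3,0,0,0.8,0],[0.3,0,0,0.4,0],[0.3,0,0,0,0]]]'
python3 - <<'E'
from h import *
go(556,-213.3,96)
snap('side','s2.png')
im=cv2.imread('pics/s2.png')[60:210,240:420];cv2.imwrite('pics/c4.png',cv2.resize(im,None,fx=4,fy=4,interpolation=3))
E
```

```text
time_s: 4.3
ee_pos: [554.2, -213.8, 170.7]
ee_rot: [[0.057, -0.998, -0.001], [-0.998, -0.057, 0.0], [-0.0, 0.001, -1.0]]
contact_force: [0.5, -1.3, 0.8]
opening: 60.0
finger_force: 0.0
pos [ 554.2 -213.8  170.7] tooly [-0.998 -0.057  0.001] tilt [-0.0014  0.     -1.    ] q6 0.09 open 60.0 F [ 0.5 -1.3  0.8] t 4.3
units [-0.01 -0.07  2.49]
```

View pics/c4.png

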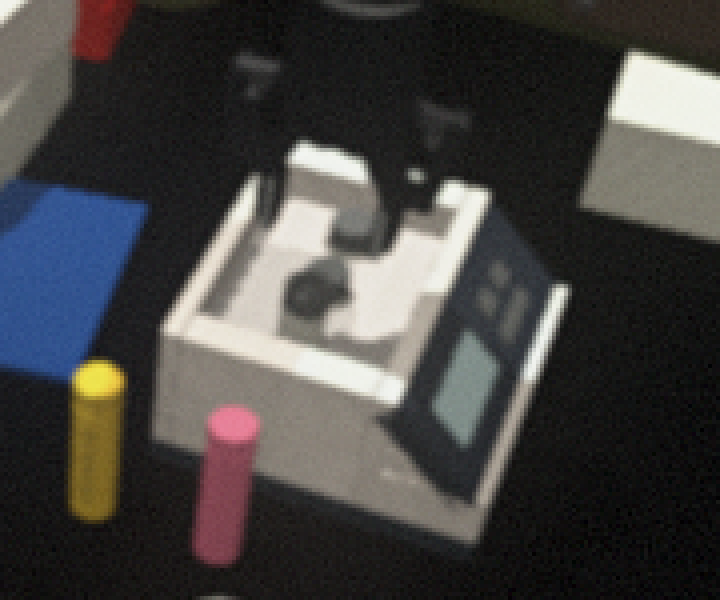

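The fingers, at crop (270,200) and (400,190), stand over the recess on either side of the tall cap. I descend.

```bash
python3 -m pendant '[[[0.3,0,-0.06,0.45,0],[0.3,0,0,0.45,0],[0.3,0,0,0.45,0],[0.3,0,0,0.45,0],[0.3,0,0,0.45,0],[0.3,0,0,0.2,0],[0.3,0,0,0,0],[0.3,0,0,0,0]]]'
python3 -c "
from h import *
go(556,-213.3,96)"
```

```text
time_s: 5.35
ee_pos: [556.6, -213.7, 98.5]
ee_rot: [[0.059, -0.998, 0.001], [-0.998, -0.059, -0.0], [0.0, -0.001, -1.0]]
contact_force: [0.6, -0.5, -0.0]
opening: 59.6
finger_force: 0.0
pos [ 556.6 -213.7   98.5] tooly [-0.998 -0.059 -0.001] tilt [ 9.e-04 -3.e-04 -1.e+00] q6 0.09 open 59.6 F [ 0.6 -0.5 -0. ] t 5.35
units [-0.01  0.02  0.08]
```

```bash
python3 -m pendant '[[[0.5,0,0,0,0],[0.55,0,0,0,0],[0.6,0,0,0,0],[0.65,0,0,0,0],[0.7,0,0,0,0],[0.8,0,0,0,0],[1,0,0,0,0],[1,0,0,0,0],[1,0,0,0,0]]]'
python3 -c "
from h import *
go(556,-213.3,96)"
```

```text
time_s: 6.48
ee_pos: [556.6, -213.6, 98.1]
ee_rot: [[0.059, -0.998, 0.001], [-0.998, -0.059, -0.0], [0.0, -0.001, -1.0]]
contact_force: [1.8, -0.7, 2.4]
opening: 28.9
finger_force: 59.0
pos [ 556.6 -213.6   98.1] tooly [-0.998 -0.059 -0.001] tilt [ 6.e-04 -1.e-04 -1.e+00] q6 0.09 open 28.9 F [ 1.8 -0.7  2.4] t 6.475
units [-0.01  0.02  0.07]
```

```bash
python3 -m pendant '[[[1,0,0,-0.2,0],[1,0,0,-0.3,0],[1,0,0,-0.4,0],[1,0,0,-0.45,0],[1,0,0,-0.45,0],[1,0,0,-0.45,0],[1,0,0,-0.5,0],[1,0,0,-0.5,0],[1,0,0,-0.5,0],[1,0,0,-0.5,0],[1,0,0,-0.5,0],[1,0,0,-0.2,0]]]'
python3 - <<'E'
from h import *
go(559,293,245)
s=snap('side','s3.png');im=cv2.imread('pics/s3.png')[40:210,220:420];cv2.imwrite('pics/c5.png',cv2.resize(im,None,fx=3.5,fy=3.5,interpolation=3))
im=cv2.imread('pics/t1.png')
# pan circle fit: threshold warm vs. blueish body
c=im[160:285,60:185].astype(int);m=((c[:,:,2]-c[:,:,0]>0)&(c.sum(2)>450)).astype(np.uint8)
m=cv2.morphologyEx(m,cv2.MORPH_OPEN,np.ones((3,3),np.uint8));n,l,st,ce=cv2.connectedComponentsWithStats(m);k=1+np.argmax(st[1:,4]);print(st[k],ce[k]+[60,160]);print(atz('top',ce[k]+[60,160],69))
E
```

```text
time_s: 7.98
ee_pos: [556.6, -213.7, 247.7]
ee_rot: [[0.059, -0.998, 0.001], [-0.998, -0.059, -0.0], [0.0, -0.001, -1.0]]
contact_force: [0.0, 0.2, -0.2]
opening: 28.7
finger_force: 59.8
pos [ 556.6 -213.7  247.7] tooly [-0.998 -0.059 -0.001] tilt [ 1.4e-03 -2.0e-04 -1.0e+00] q6 0.09 open 28.7 F [ 0.   0.2 -0.2] t 7.975
units [-16.86  -1.07   0.09]
[  36   22   57   57 2476] [124.13529887 210.10904685]
[559.64602962 290.76917277  69.        ]
```

View pics/c5.png

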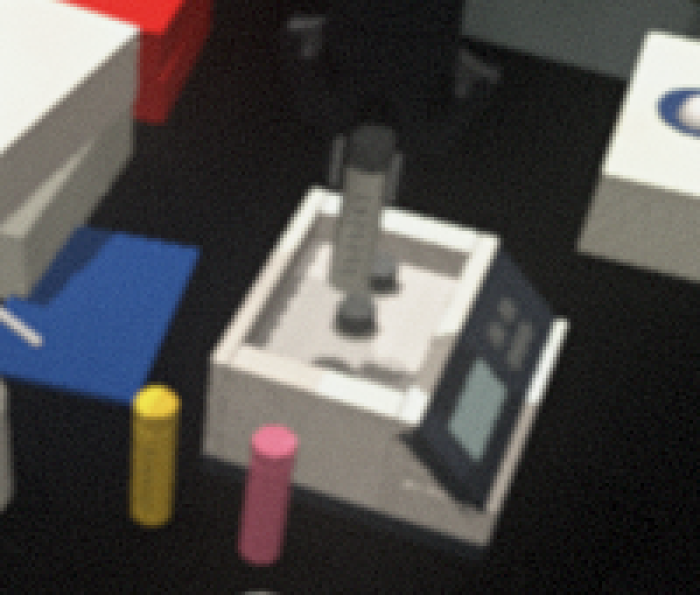

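The tube hangs upright, its foot at about crop (352,290) and clear of the rim, and the short tubes are still in their wells. I carry it to the pan.

```bash
python3 -m pendant '[[[1,-0.2,-0.1,0,0],[1,-0.4,-0.1,0,0],[1,-0.6,-0.1,0,0],[1,-0.8,-0.1,0,0],[1,-0.8,-0.1,0,0],[1,-0.8,-0.1,0,0],[1,-0.8,-0.1,0,0],[1,-0.8,-0.1,0,0],[1,-0.8,-0.1,0,0],[1,-0.8,-0.1,0,0],[1,-0.8,0,0,0],[1,-0.8,0,0,0]]]'
python3 -m pendant '[[[1,-0.8,0,0,0],[1,-0.8,0,0,0],[1,-0.8,0,0,0],[1,-0.8,0,0,0],[1,-0.8,0,0,0],[1,-0.8,0,0,0],[1,-0.8,0,0,0],[1,-0.8,0,0,0],[1,-0.6,0,0,0],[1,-0.4,0,0,0],[1,-0.2,0,0,0],[1,0,0,0,0]]]'
python3 -c "
from h import *
go(559,291.5,147)"
```

```text
time_s: 9.52
ee_pos: [571.0, 41.7, 246.1]
ee_rot: [[0.06, -0.998, -0.0], [-0.998, -0.06, 0.0], [-0.0, 0.0, -1.0]]
contact_force: [-0.4, 0.9, -0.8]
opening: 28.4
finger_force: 59.8
time_s: 11.02
ee_pos: [558.0, 267.3, 246.3]
ee_rot: [[0.059, -0.998, -0.0], [-0.998, -0.059, -0.0], [0.0, 0.0, -1.0]]
contact_force: [-0.7, -0.3, 0.4]
opening: 28.9
finger_force: 59.8
pos [558.  267.3 246.3] tooly [-0.998 -0.059  0.   ] tilt [-2.e-04 -1.e-04 -1.e+00] q6 -0.71 open 28.9 F [-0.7 -0.3  0.4] t 11.025
units [-0.8  -0.08  3.31]
```

```bash
python3 -m pendant '[[[1,-0.4,-0.04,0,0],[1,-0.4,-0.04,0,0],[1,0,0,0.3,0],[1,0,0,0.45,0],[1,0,0,0.45,0],[1,0,0,0.45,0],[1,0,0,0.45,0],[1,0,0,0.45,0],[1,0,0,0.3,0],[1,0,0,0.1,0],[1,0,0,0,0],[1,0,0,0,0]]]'
python3 - <<'E'
from h import *
go(559,291.5,147)
snap('side','s4.png');im=cv2.imread('pics/s4.png')[180:384,110:310];cv2.imwrite('pics/c6.png',cv2.resize(im,None,fx=2.9,fy=2.9,interpolation=3))
E
```

```text
time_s: 12.52
ee_pos: [559.2, 291.6, 158.5]
ee_rot: [[0.059, -0.998, 0.001], [-0.998, -0.059, 0.001], [-0.001, -0.001, -1.0]]
contact_force: [-0.1, -0.0, -0.5]
opening: 28.7
finger_force: 59.8
pos [559.2 291.6 158.5] tooly [-0.998 -0.059 -0.001] tilt [ 8.e-04  6.e-04 -1.e+00] q6 -0.74 open 28.7 F [-0.1 -0.  -0.5] t 12.525
units [0.   0.01 0.38]
```

View pics/c6.png

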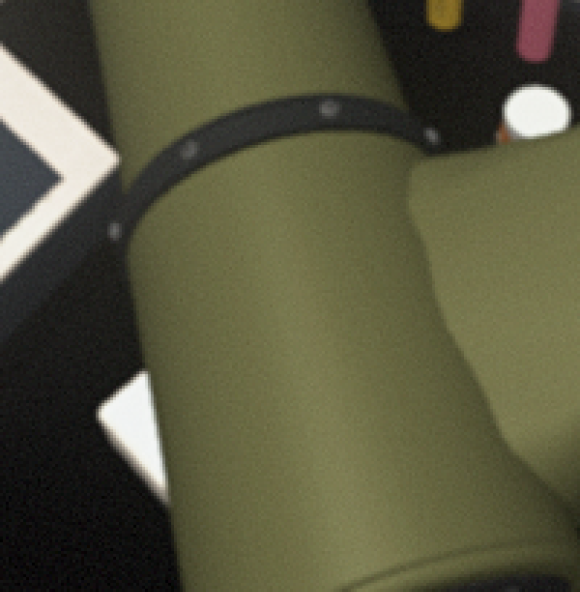

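The side view is blocked by the arm (the pan is hidden), so I set the tube down by height and force.

```bash
python3 -m pendant '[[[1,0,0,0.1,0],[1,0,0,0.1,0],[1,0,0,0.05,0],[1,0,0,0.03,0],[1,0,0,0,0],[1,0,0,0,0]]]'; python3 -m pendant '[[[1,0,0,0.03,0],[1,0,0,0,0],[1,0,0,0,0]]]'
```

```text
time_s: 13.32
ee_pos: [559.0, 291.5, 149.5]
ee_rot: [[0.059, -0.998, 0.0], [-0.998, -0.059, 0.0], [-0.0, -0.0, -1.0]]
contact_force: [-1.3, 0.0, -1.0]
opening: 28.5
finger_force: 59.8
time_s: 13.7
ee_pos: [558.9, 291.4, 148.5]
ee_rot: [[0.059, -0.998, -0.0], [-0.998, -0.059, 0.0], [-0.0, 0.0, -1.0]]
contact_force: [0.5, 1.1, -0.5]
opening: 29.0
finger_force: 59.8
```

```bash
python3 -m pendant '[[[1,0,0,0.03,0],[1,0,0,0,0],[1,0,0,0,0]]]'; python3 -m pendant '[[[1,0,0,0.02,0],[1,0,0,0,0],[1,0,0,0,0]]]'
```

```text
time_s: 14.08
ee_pos: [558.9, 291.5, 147.6]
ee_rot: [[0.059, -0.998, -0.0], [-0.998, -0.059, 0.0], [-0.0, 0.0, -1.0]]
contact_force: [-0.2, 0.6, -0.3]
opening: 29.1
finger_force: 59.8
time_s: 14.45
ee_pos: [559.0, 291.5, 147.1]
ee_rot: [[0.059, -0.998, 0.0], [-0.998, -0.059, 0.0], [-0.0, -0.0, -1.0]]
contact_force: [1.2, -0.1, -0.2]
opening: 28.6
finger_force: 59.9
```

```bash
python3 -m pendant '[[[1,0,0,0.02,0],[1,0,0,0,0],[1,0,0,0,0]]]'; python3 -m pendant '[[[1,0,0,0.02,0],[1,0,0,0,0],[1,0,0,0,0]]]'
```

```text
time_s: 14.82
ee_pos: [559.1, 291.5, 147.0]
ee_rot: [[0.059, -0.998, 0.001], [-0.998, -0.059, 0.0], [-0.0, -0.001, -1.0]]
contact_force: [-1.9, -0.0, 4.3]
opening: 28.5
finger_force: 60.2
time_s: 15.2
ee_pos: [559.2, 291.5, 147.0]
ee_rot: [[0.059, -0.998, 0.001], [-0.998, -0.059, 0.001], [-0.0, -0.001, -1.0]]
contact_force: [-1.8, -0.4, 6.2]
opening: 28.9
finger_force: 60.4
```

The tube touched down at 147.0 with 6 N. I release gently, then rise straight up.

```bash
python3 -m pendant '[[[0.62,0,0,0,0],[0.58,0,0,0,0],[0.54,0,0,0,0],[0.5,0,0,0,0],[0.45,0,0,0,0],[0.4,0,0,0,0],[0.3,0,0,0,0],[0.3,0,0,0,0],[0.3,0,0,0,0]]]'; python3 -m pendant '[[[0.3,0,0,-0.2,0],[0.3,0,0,-0.4,0],[0.3,0,0,-0.5,0],[0.3,0,0,-0.5,0],[0.3,0,0,-0.5,0],[0.3,0,0,-0.5,0],[0.3,0,0,-0.5,0],[0.3,0,0,-0.5,0],[0.3,0,0,-0.3,0],[0.3,0,0,0,0]]]'
python3 -c "
from h import *
go(400,100,250)"
```

```text
time_s: 16.32
ee_pos: [559.0, 291.4, 145.8]
ee_rot: [[0.059, -0.998, -0.0], [-0.998, -0.059, 0.0], [-0.0, 0.0, -1.0]]
contact_force: [-0.7, -0.1, 0.2]
opening: 59.8
finger_force: 0.0
time_s: 17.58
ee_pos: [559.1, 291.6, 263.6]
ee_rot: [[0.059, -0.998, 0.001], [-0.998, -0.059, 0.001], [-0.001, -0.001, -1.0]]
contact_force: [0.3, 0.8, -0.1]
opening: 59.7
finger_force: 0.0
pos [559.1 291.6 263.6] tooly [-0.998 -0.059 -0.001] tilt [ 8.e-04  8.e-04 -1.e+00] q6 -0.74 open 59.7 F [ 0.3  0.8 -0.1] t 17.575
units [6.06 5.67 0.44]
```

```bash
python3 -m pendant '[[[0.3,0.4,0.4,0,0],[0.3,0.7,0.7,0,0],[0.3,0.8,0.8,0,0],[0.3,0.8,0.8,0,0],[0.3,0.8,0.8,0,0],[0.3,0.8,0.8,0,0],[0.3,0.7,0.7,0,0],[0.3,0.4,0.4,0,0],[0.3,0,0,0,0]]]'
python3 - <<'E'
from h import *
a=snap('side');b=snap('top')
x=cv2.resize(b[130:290,50:430],None,fx=2.05,fy=2.05,interpolation=3)[:,:780]
y=cv2.resize(a[90:384,130:400],None,fx=.9,fy=.9,interpolation=3)
o=np.zeros((600,800,3),np.uint8);o[:x.shape[0],:x.shape[1]]=x;o[330:330+y.shape[0],:y.shape[1]]=y[:270]
cv2.imwrite('pics/f.png',o[:,:,::-1])
for c in('top','side'):
  for r in arm.recognise('tall_mid',c)[:4]:print(c,np.round(r['uv']),round(r['confidence'],2),np.round(atz(c,r['uv'],126)))
print(proj('top',(559.5,291,126)),proj('side',(559.5,291,126)))
E
```

```text
time_s: 18.7
ee_pos: [406.4, 119.7, 262.9]
ee_rot: [[0.059, -0.998, 0.001], [-0.998, -0.059, 0.001], [-0.001, -0.001, -1.0]]
contact_force: [0.1, 0.9, 0.7]
opening: 59.9
finger_force: 0.0
top [114. 209.] 0.83 [560. 297. 126.]
top [290. 214.] 0.59 [552. -92. 126.]
top [291. 177.] 0.59 [633. -94. 126.]
side [263. 170.] 0.79 [617. -41. 126.]
side [292. 187.] 0.72 [537. -27. 126.]
side [204. 298.] 0.62 [564. 291. 126.]
[117.  209.2] [205.9 299.8]
```

View pics/f.png

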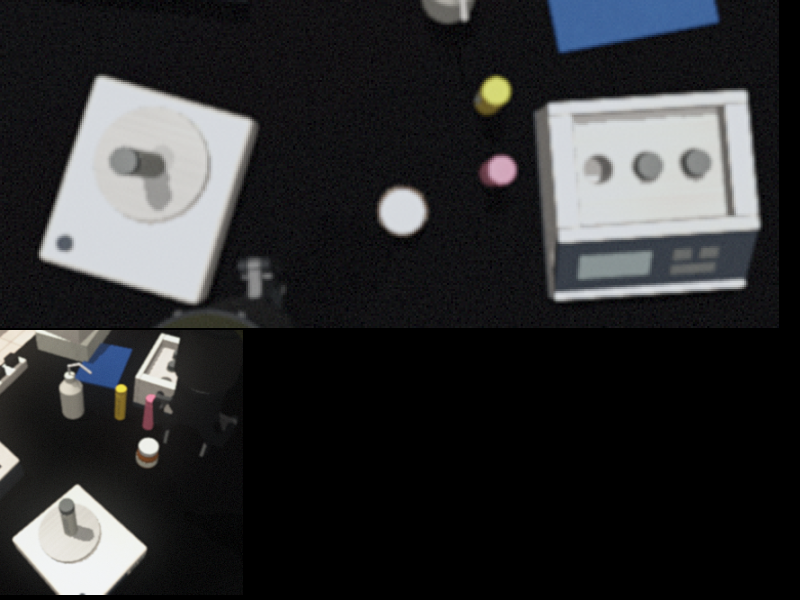

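The tube stands upright in the middle of the pan (top crop (135,160)). The well is empty, both short tubes are in place, and the jar and bottle have not moved.

```bash
python3 -c "
from station import arm
print(arm.job_done())"
```

```text
the job is handed in; nothing more can be done
None
```

The tall tube is standing upright on its own near the middle of the balance pan, the short tubes, jar and wash bottle were left where they were, and the job is handed in at about 19 s on the robot's clock (no verdict was returned).

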